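Drive a stuck rubber stopper out of an extraction block with a drift rod

TASK

A rubber stopper is stuck in the bore of the metal block on posts. Take the orange-handled drift rod from its white stand, put its nose into the hole in the top of the block and drive the stopper down and out into the tray underneath, pressing on until the drift's collar bears firmly on the brass stop ring round the hole, with some 10 N but never more than about 20 N. Then stand the drift back in its stand, collar resting on it, and let go, leaving the other things on the bench alone.

Things in the scene. Friction and masses are not known exactly. Their poses are not given: they have to be found in the camera images.
- bore (a point): centre of the round hole in the block's top face, 85 mm above the bench, z up. The through-hole is 18 mm wide for 14 mm, then 27 mm wide to the underside, 45 mm below this point. Round its mouth a brass stop ring (34 mm outside, 21 mm inside) stands 2 to 15 mm proud of the top face; its setting differs each time, is not measured and does not yield; the drift's collar seats on it.
- block: extraction block, fixed: square 72 x 72 mm, grey top plate over aluminium, on four steel posts over a grey 100 x 100 mm catch tray (floor 4 mm, rim 14 mm above the bench); origin on the bench under the bore, z up. Four sprung rubber pads in the bore grip the stopper: pushing it takes about 7 to 18 N until it comes free, when the drift's tip is 35 to 38 mm below the top face.
- stopper_center (a point): centre, half-way up, of the cream rubber stopper (23 mm wide, slightly narrower at the top, 22 mm high), stuck upright in the wide part of the bore, its top some 16 to 19 mm below the mouth. When driven down it falls into the tray.
- drift_handle (a point): centre of the orange round handle (20 mm diameter, 50 mm long, z up along it) of the drift rod, about 150 g. Below it a steel collar (32 mm diameter, 5 mm thick, underside 30 mm below this point), then a steel nose 16 mm in diameter, 56 mm long, its last 6 mm tapering to a 10 mm flat tip, 86 mm below this point. It stands upright in its stand, collar resting on it.
- drift_collar (a point): centre of the underside of the drift's collar, 30 mm below the handle's centre; it is 56 mm above the tip.
- drift_tip (a point): centre of the flat tip of the drift's nose, 86 mm below the handle's centre.
- stand_hole (a point): centre of the mouth of the stand's round hole (24 mm wide, 59 mm deep), in the top face, 63 mm above the bench, of the white 64 x 64 mm stand, which is fixed to the bench.
- calculator: dark calculator, 118 x 70 x 12 mm; bystander; origin under its middle
- micro_rack: purple rack of small tubes, 48 x 112 x 32 mm; bystander; origin under its middle
- marker: white marker pen with a red cap, 128 mm long; bystander; origin under its middle
- film_box: white and green carton, 62 x 135 x 55 mm; bystander; origin under its middle
- timer: white bench timer with a screen, 43 x 66 x 57 mm; bystander; origin under its middle
Things that resemble listed ones, but are neither listed nor needed, are in the scene too. What is shaped like the part that bears drift_handle but red is not meant. What is shaped like the part that bears stand_hole but green is not meant.

How it is judged:
On the way, in this order (a step that is already met when the one before it is completed fails the run):
1. the drift's nose is in the block's hole, the stopper still in the bore (horizontal distance between drift_tip and bore below 0.004 m and z of drift_tip in the frame of bore below -0.008 m and z of stopper_center in the frame of block above 0.045 m), for 0.05 s.
2. the stopper has dropped into the tray and the drift's collar bears on the stop ring (z of stopper_center in the frame of block below 0.03 m and horizontal distance between stopper_center and block below 0.06 m and z of drift_collar in the frame of bore below 0.017 m and horizontal distance between drift_collar and bore below 0.004 m and contact force between drift and block above 6 N), for 0.1 s.
At the end, for the whole second after the job is handed in: The stopper lies at rest in the tray under the block (its centre within 60 mm of the bore's axis and less than 30 mm above the bench); the drift stands upright (within 0.1 rad), released and at rest in its stand, its collar within 4 mm of the stand's top and within 8 mm of the hole's centre (z of stopper_center in the frame of block below 0.03 m and horizontal distance between stopper_center and block below 0.06 m and linear speed of each of stopper, drift below 0.02 m/s and horizontal distance between drift_collar and stand_hole below 0.008 m and z of drift_collar in the frame of stand_hole below 0.004 m and angle between drift_handle's own z axis and vertical below 0.1 rad and contact force between the fingers and drift below 0.1 N); the robot touches nothing.
It fails at once if the drift presses on the block or its stop ring with more than 25 N (contact force between drift and block above 25 N).
It fails at once if the drift presses on the stopper with more than 25 N (contact force between drift and stopper above 25 N).
It fails at once if a bystander is moved more than 30 mm (distance of any of film_box, timer, calculator, micro_rack, marker from where it was at the start of the episode above 0.03 m).
It also fails if it takes over 64 s, if anything falls off the work surface, if the arm or the gripper's body presses on something with over 40 N, if the wrist force passes 120 N, or if a joint passes its speed limit or range.

ROBOT

A 6-joint arm with a two-finger parallel gripper is mounted at the origin on a cart in front of the work surface, level with it; the furniture and walls round the work are solid. World frame = base frame: x ahead of the robot, y to its left, z up, the work surface at z = 0. Lengths are in m, angles in rad, forces in N, time in s.
With the tool pointing down it reaches from about 0.35 to 0.975 m from the base axis. Payload 4.9 kg.
Tool frame: the origin (TCP) lies midway between the tips of the shut fingers; the grasp point (between the pads) lies ctrl.tcp_to_grasp behind it (ctrl.tcp_to_grasp is the distance from the TCP to the grasp point, in m); z points along the fingers, y is the direction in which the jaws open and shut (so a half turn about z gives the same grasp; the last joint's range is limited). The gripper opens to 85 mm and grips with 20 to 120 N. Pads are 22 mm wide; open, the fingers measure 114 mm over their backs; the gripper's body (76 mm by 85 mm) begins 54 mm behind the grasp point. The pads swing forward as they close: fully open they stand 13 mm farther back than shut.
Start: joints at [-1.439, 0.053, 1.613, -0, 1.476, -0.119], TCP at [0.155, -0.605, 0.231] pointing down, gripper open.
Joint ranges: [-3.01, 3.01], [-1.01, 2.22], [0.06, 2.58], [-1.02, 4.17], [0.09, 2.62], [-3.14, 3.14]. Speed limits (rad/s): [2.57, 2.57, 3.14, 3.14, 3.14, 3.14].

INTERFACE

Orientations are given as a rotation vector (axis times angle).
In Python, from station import ctrl, get_image, calibration, finish_job, models gives the robot as it stands.
- The arm moves only by the shell command python3 -m creep 'ROWS' [FORCE]. ROWS is JSON, a list of rows, each a list of 7 numbers: the opening, from 0 (shut) to 1 (fully open), then the shift along the tool's x, y, z in m, then the turn, a rotation vector about the tool's x, y, z in degrees. A call has 1 to 20 rows; each row shifts and turns the commanded pose from where the row before left it, along the tool's axes as they then stand; what a row does not reach is not made up. A row lasts 1/10 s, in which the tool goes at most 50 mm and 8.59 degrees, less where a joint would pass 70% of its speed; a pose out of reach is approached as far as the arm can. A call with a gripper value outside its range is refused whole. The fingers move at their own pace and stop on an object; FORCE is the grip in N (left out, the last holds). Time passes only in rows, so rows that do not move let the fingers close. It gives the time, the measured TCP pose, the force and the opening at its end, in the units of the state.
- ctrl.get_obs(): the state, without advancing time (a new reading comes with each control period).
- get_image(name): name is "scene" or "top"; returns the picture (420x560x3 uint8, red, green, blue); there is no depth.
- calibration(name): a dict with "mtx" (3x3 intrinsics, pixels), "R" (3x3) and "t" (3): a world point X has camera coordinates R X + t. Camera axes: x right, y down, z forward; pixel columns grow to the right and rows downward; lengths in m; the calibration is good to about 2 mm. A picture is of the moment at which its call begins. calibration takes no time and is no camera call.
- finish_job(): hands the job in, once; it reports no verdict.
Trained networks look in the newest picture that a camera, given by its name, has taken for a name from the list of things; names that differ only in an ending like _2 or _b are one class to them, and where a whole thing is asked for, a point or a joint stands for the part that bears it (a point fixed in the world has none). Each returns a list of dicts, best first, with "conf" (0 to 1); they miss things now and then, are a little off and sometimes report something else, mostly with a low value. They report only what shows in the picture. A call takes as long as a camera call. They do not tell look-alikes from the thing itself.
- models.search_frame(camera, name): "extent" ([left, top, right, bottom] in pixels, round what is visible of it).
The state is a dict: "t": time; "q": joint angles; "dq": joint speeds; "effort": joint torques, N m; "tool_pos": TCP position; "tool_rot": TCP orientation; "contact_force": force on the tool from outside, world axes, zero at the start; "wrist_torque": the same for the moment, N m; "opening": finger opening in m.
Only numpy, scipy, OpenCV 4.12 (cv2) and the standard library are available. Lean on these libraries where they do the work, as an engineer would, in place of code of your own. Each camera call takes 0.05 s, during which the arm holds its last target. There are 200 camera calls.

## Working session

There is one attempt and no reset: what is moved stays moved. The work goes in short steps, Python scripts to look and compute and a shell command to move; the robot and the scene stay as the last step left them, time stands still between calls to the robot, and variables do not carry over. Pictures are saved under pics/ and viewed, about 8 in all and at most 12, crops included, and the job is handed in when it is done.

```bash
ls; mkdir -p pics; python3 - <<'E'
from station import ctrl,get_image,calibration,models
import cv2
print(ctrl.get_obs()); print(ctrl.tcp_to_grasp)
for c in("scene","top"):
    im=get_image(c); cv2.imwrite(f"pics/{c}0.png",im[:,:,::-1])
    k=calibration(c); print(c,k)
    for n in("drift_handle","block","stand_hole","bore"):
        try: print(n,[(r['extent'],round(r['conf'],2)) for r in models.search_frame(c,n)])
        except Exception as e: print(n,e)
E
```

```text
pics
{'t': 0.0, 'q': array([-1.43899559e+00,  5.33564916e-02,  1.61430937e+00, -6.19847097e-06,
        1.47604052e+00, -1.19031459e-01]), 'dq': array([-0.00070939, -0.00040968,  0.00046886,  0.00087091, -0.00109958,
        0.00150811]), 'effort': array([ 1.38169071e-03, -3.93682766e+01, -3.70176923e+01,  1.68891290e-05,
        6.93491864e-03,  3.23711149e-06]), 'tool_pos': array([ 0.15502619, -0.6048065 ,  0.23005409]), 'tool_rot': array([-3.11482050e+00, -3.92710733e-01,  3.08692677e-05]), 'contact_force': array([ 0.01879756, -0.20407544,  0.10668025]), 'wrist_torque': array([ 0.00480435,  0.01218712, -0.00934096]), 'opening': 0.08529597606765026}
0.0187
scene {'mtx': array([[444.59572823,   0.        , 273.3763386 ],
       [  0.        , 444.59572823, 209.69010558],
       [  0.        ,   0.        ,   1.        ]]), 'R': array([[ 0.94319498,  0.3320868 , -0.0100791 ],
       [ 0.28418726, -0.82212267, -0.49330712],
       [-0.17210704,  0.46242045, -0.86979681]]), 't': array([-0.4718761 , -0.06429769,  1.35401586])}
drift_handle [([291.1, 176.8, 304.7, 190.7], 0.56), ([256.4, 174.8, 267.9, 196.9], 0.54)]
block [([226.5, 259.9, 271.5, 315.2], 0.77)]
stand_hole [([281.1, 180.3, 307.2, 208.2], 0.7), ([267.8, 223.8, 287.2, 246.9], 0.56)]
bore [([226.7, 260.7, 269.3, 313.1], 0.57)]
top {'mtx': array([[418.89941532,   0.        , 276.96468214],
       [  0.        , 418.89941532, 205.85884123],
       [  0.        ,   0.        ,   1.        ]]), 'R': array([[ 0.01113561, -0.999696  ,  0.0219977 ],
       [-0.99608375, -0.01301967, -0.08745082],
       [ 0.08771064, -0.02093773, -0.99592593]]), 't': array([0.04574148, 0.4826536 , 1.25439643])}
drift_handle [([241.6, 187.9, 254.7, 196.3], 0.63), ([174.3, 177.3, 202.9, 194.2], 0.36)]
block [([329.8, 181.1, 366.6, 223.6], 0.81)]
stand_hole [([285.1, 174.0, 310.1, 204.4], 0.75), ([237.2, 183.3, 261.9, 204.1], 0.6)]
bore [([326.5, 181.1, 368.0, 222.2], 0.75)]
```

```bash
python3 - <<'E'
import cv2
a=cv2.imread("pics/scene0.png"); b=cv2.imread("pics/top0.png")
cv2.imwrite("pics/a1.png",cv2.resize(a[150:350,190:390],None,fx=3,fy=3,interpolation=cv2.INTER_CUBIC))
cv2.imwrite("pics/b1.png",cv2.resize(b[130:280,150:400],None,fx=3.2,fy=3.2,interpolation=cv2.INTER_CUBIC))
E
```

```text
(no output)
```

View pics/a1.png

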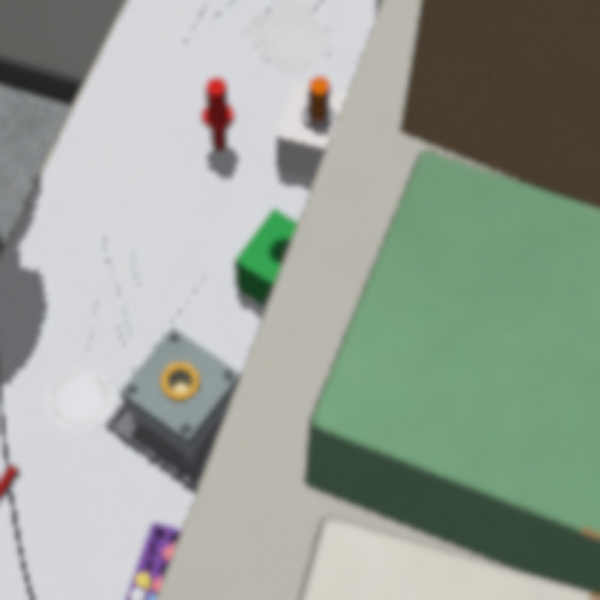

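View pics/b1.png

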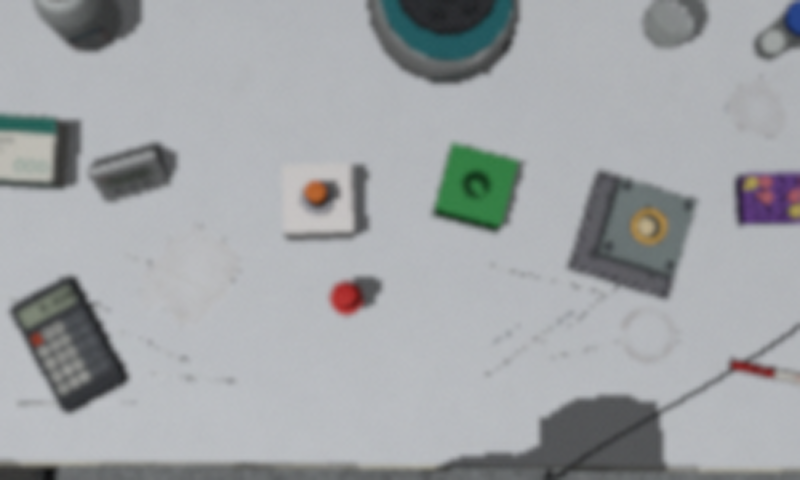

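The white stand with the orange handle (top view around 249,190) and the block with its brass ring (top view 353,201) are clear, and so are the red and green decoys. Next I triangulate both targets from colour blobs.

```bash
cat > h.py <<'E'
import cv2,numpy as np
from station import calibration
def cen(im,lo,hi,box):
    x0,y0,x1,y1=box
    m=cv2.inRange(cv2.cvtColor(im[y0:y1,x0:x1],cv2.COLOR_BGR2HSV),lo,hi)
    n,l,s,c=cv2.connectedComponentsWithStats(m)
    i=1+np.argmax(s[1:,4]); w=s[i]
    return (c[i]+[x0,y0]).round(2),(w[0]+x0+(w[2]-1)/2,w[1]+y0+(w[3]-1)/2),w[2:]
def ray(c,uv):
    k=calibration(c); R,t=k['R'],k['t']
    d=R.T@np.linalg.solve(k['mtx'],[uv[0],uv[1],1]); return -R.T@t,d
def atz(c,uv,z):
    o,d=ray(c,uv); return o+d*(z-o[2])/d[2]
def tri(u,v):
    A=[];b=[]
    for c,p in(("scene",u),("top",v)):
        o,d=ray(c,p); d/=np.linalg.norm(d); P=np.eye(3)-np.outer(d,d); A.append(P);b.append(P@o)
    return np.linalg.lstsq(np.vstack(A),np.hstack(b),rcond=None)[0]
def px(c,X):
    k=calibration(c); p=k['mtx']@(k['R']@np.array(X)+k['t']); return p[:2]/p[2]
E
python3 - <<'E'
from h import *
a=cv2.imread("pics/scene0.png"); b=cv2.imread("pics/top0.png")
for c in("scene","top"): print(c,ray(c,(280,210))[0])
rs=cen(a,(12,90,90),(32,255,255),(235,262,266,292)); rt=cen(b,(12,70,80),(32,255,255),(338,185,370,215))
hs=cen(a,(5,150,150),(18,255,255),(285,172,310,192)); ht=cen(b,(5,120,120),(18,255,255),(235,180,265,200))
print(rs,rt,hs,ht)
print("ring tri",tri(rs[1],rt[1])); 
for z in(.087,.1): print(z,atz("scene",rs[1],z),atz("top",rt[1],z))
print("h",atz("scene",hs[0],.118),atz("top",ht[0],.118),tri(hs[0],ht[0]))
w=cen(b,(0,0,205),(180,60,255),(232,175,268,208)); print("stand",w)
g=cv2.cvtColor(b,cv2.COLOR_BGR2GRAY); print(g[200,230:270]); print(g[175:212,242])
E
```

```text
scene [ 0.69637942 -0.52228138  1.14124408]
top [0.37023014 0.07827578 1.29048817]
(array([249.45, 276.53]), (np.float64(249.5), np.float64(276.5)), array([12, 12, 93], dtype=int32)) (array([352.3 , 200.19]), (np.float64(352.5), np.float64(200.5)), array([12, 12, 90], dtype=int32)) (array([296.  , 178.67]), (np.float64(296.0), np.float64(178.5)), array([ 5,  4, 18], dtype=int32)) (array([248.37, 189.37]), (np.float64(248.5), np.float64(189.5)), array([ 6,  6, 30], dtype=int32))
ring tri [ 0.49505549 -0.16491414  0.09003414]
0.087 [ 0.49516613 -0.16350993  0.087     ] [ 0.49468083 -0.16590384  0.087     ]
0.1 [ 0.49764731 -0.16793398  0.1       ] [ 0.49333652 -0.16326623  0.1       ]
h [0.52017746 0.13468752 0.118     ] [0.51904474 0.13467808 0.118     ] [0.51960266 0.13494506 0.11718204]Traceback (most recent call last):
  File "<stdin>", line 10, in <module>
  File "h.py", line 7, in cen
    i=1+np.argmax(s[1:,4]); w=s[i]
        ~~~~~~~~~^^^^^^^^^
    return _wrapfunc(a, 'argmax', axis=axis, out=out, **kwds)
    return bound(*args, **kwds)
ValueError: attempt to get argmax of an empty sequence
```

View pics/top0.png

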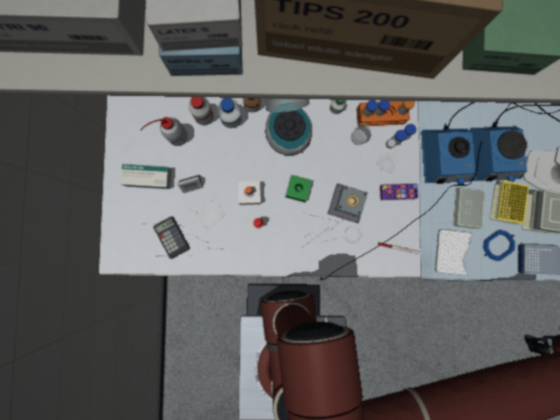

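View pics/scene0.png

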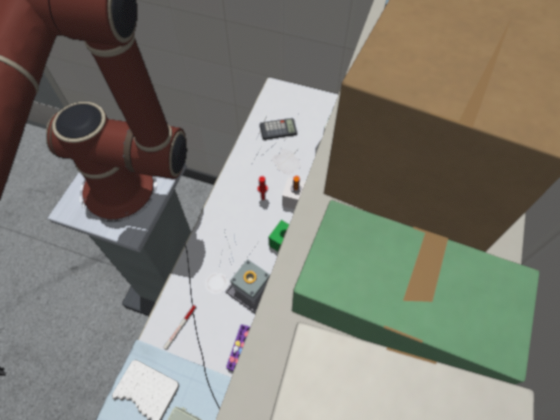

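```bash
python3 - <<'E'
from h import *
o,d1=ray("scene",(330,140)); _,d2=ray("scene",(222,410)); n=np.cross(d1,d2)
for uv in((200,95),(300,96),(400,97)):
    p,d=ray("top",uv); s=n@(o-p)/(n@d); print(p+s*d)
from station import ctrl
from scipy.spatial.transform import Rotation as R
M=R.from_rotvec(ctrl.get_obs()['tool_rot']).as_matrix(); print(M.round(3))
T=np.array([.5195,.1347,.2]); print(M.T@(T-ctrl.get_obs()['tool_pos']))
E
```

```text
[0.63198957 0.20282044 0.55841279]
[0.62923911 0.02455764 0.57042271]
[ 0.62655012 -0.14972093  0.5821642 ]
[[ 0.969  0.248 -0.   ]
 [ 0.248 -0.969  0.   ]
 [-0.    -0.    -1.   ]]
[ 0.53668231 -0.62652751  0.03129836]
```

```bash
python3 -m creep '[[1,0,0,0,0,0,7.2],[1,0,0,0,0,0,7.2],[1,0.021,-0.043,0,0,0,0],[1,0.021,-0.043,0,0,0,0],[1,0.021,-0.043,0,0,0,0],[1,0.021,-0.043,0,0,0,0],[1,0.021,-0.043,0,0,0,0],[1,0.021,-0.043,0,0,0,0],[1,0.021,-0.043,0,0,0,0],[1,0.021,-0.043,0,0,0,0],[1,0.021,-0.043,0,0,0,0],[1,0.021,-0.043,0,0,0,0],[1,0.021,-0.043,0,0,0,0],[1,0.021,-0.043,0,0,0,0],[1,0.021,-0.043,0,0,0,0],[1,0.021,-0.043,0,0,0,0],[1,0.021,-0.043,0,0,0,0],[1,0,0,0,0,0,0]]'
```

```text
t: 2.3
tool_pos: [0.4715, 0.0439, 0.2314]
tool_rot: [-3.14, -0.011, -0.0]
contact_force: [-0.4, -0.4, 0.4]
opening: 0.0855
```

```bash
python3 -m creep '[[1,0.024,-0.045,0,0,0,0],[1,0.024,-0.0458,0,0,0,0],[0.8,0,0,0.045,0,0,0],[0.7,0,0,0.045,0,0,0],[0.6,0,0,0,0,0,0],[0.6,0,0,0,0,0,0]]'
python3 - <<'E'
from station import get_image
import cv2,numpy as np
a=get_image("scene")[:,:,::-1];b=get_image("top")[:,:,::-1]
cv2.imwrite("pics/a2.png",cv2.resize(a,None,fx=2,fy=2)[220:560,340:700]); 
cv2.imwrite("pics/m2.png",np.hstack([cv2.resize(a[110:250,240:340],None,fx=4,fy=4),cv2.resize(b[130:270,200:300],None,fx=4,fy=4)]))
E
```

```text
t: 2.9
tool_pos: [0.5168, 0.1273, 0.1413]
tool_rot: [3.141, -0.002, -0.003]
contact_force: [0.2, 0.7, 0.4]
opening: 0.0509
```

View pics/m2.png

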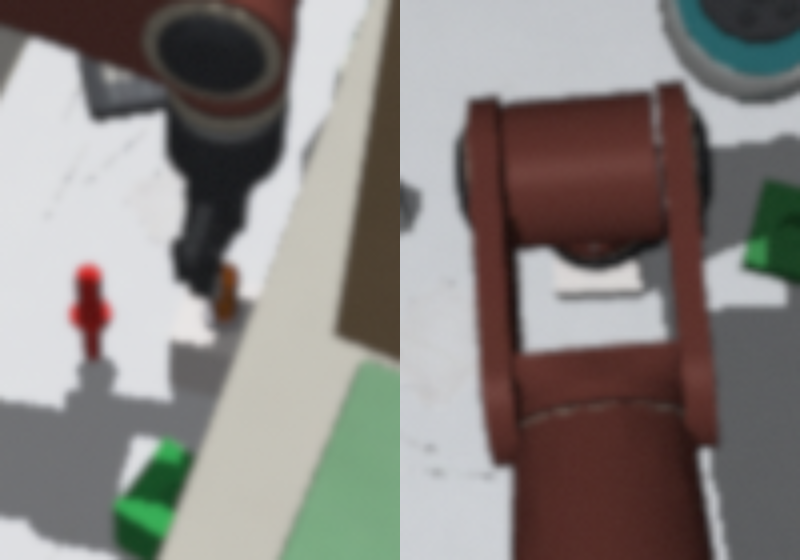

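Scene view: the gripper is above the handle and slightly to its left/near side, in front of it. I'll check the settled pose.

```bash
python3 -m creep '[[0.6,0,0,0,0,0,0],[0.6,0,0,0,0,0,0]]'; python3 - <<'E'
from h import *
from station import get_image,ctrl
a=get_image("scene")[:,:,::-1]
print(ctrl.get_obs()['tool_pos'], px("scene",ctrl.get_obs()['tool_pos']), px("scene",[.5195,.1347,.118]),cen(a,(5,130,120),(18,255,255),(285,165,310,195)))
E
```

```text
t: 3.2
tool_pos: [0.5186, 0.1276, 0.1438]
tool_rot: [-3.141, 0.002, -0.007]
contact_force: [0.0, -0.3, 0.5]
opening: 0.0512Traceback (most recent call last):
  File "<stdin>", line 4, in <module>
  File "h.py", line 7, in cen
    i=1+np.argmax(s[1:,4]); w=s[i]
        ~~~~~~~~~^^^^^^^^^
    return _wrapfunc(a, 'argmax', axis=axis, out=out, **kwds)
    return bound(*args, **kwds)
ValueError: attempt to get argmax of an empty sequence
```

```bash
python3 -m creep '[[0.6,0.001,-0.007,0,0,0,0],[0.6,0,0,0.02,0,0,0],[0.6,0,0,0,0,0,0],[0.6,0,0,0,0,0,0],[0.6,0,0,0,0,0,0]]'; python3 - <<'E'
from station import get_image
import cv2,numpy as np
a=get_image("scene")[:,:,::-1]
cv2.imwrite("pics/m3.png",cv2.resize(a[140:220,260:330],None,fx=7,fy=7,interpolation=cv2.INTER_CUBIC))
E
```

```text
t: 3.75
tool_pos: [0.5186, 0.135, 0.1221]
tool_rot: [-3.141, 0.001, -0.001]
contact_force: [0.4, 0.3, 0.3]
opening: 0.0514
```

View pics/m3.png

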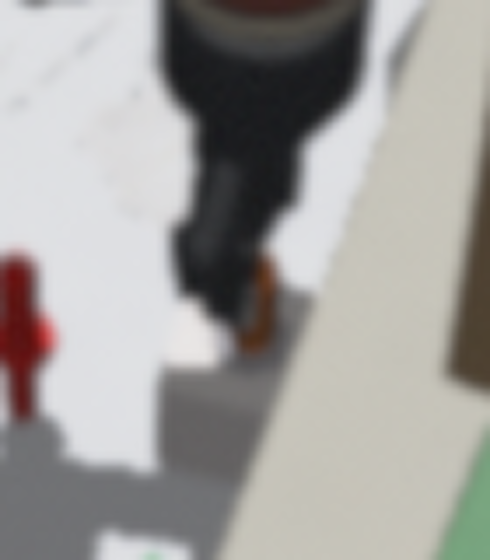

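The near finger stands in front of the handle, and the offset matches the half-opening. Descend and grip.

```bash
python3 -m creep '[[0.6,0.001,0,0.015,0,0,0],[0.6,0,0,0.015,0,0,0],[0.6,0,0,0.015,0,0,0],[0.6,0,0,0,0,0,0],[0.6,0,0,0,0,0,0],[0,0,0,0,0,0,0],[0,0,0,0,0,0,0],[0,0,0,0,0,0,0],[0,0,0,0,0,0,0],[0,0,0,0,0,0,0],[0,0,0,0,0,0,0]]' 60
```

```text
t: 4.9
tool_pos: [0.52, 0.135, 0.0773]
tool_rot: [-3.141, 0.001, -0.003]
contact_force: [-0.7, 2.0, 5.4]
opening: 0.0187
```

```bash
python3 -m creep '[[0,0,0,-0.01,0,0,0],[0,0,0,-0.02,0,0,0],[0,0,0,-0.03,0,0,0],[0,0,0,-0.03,0,0,0],[0,0,0,-0.03,0,0,0],[0,0,0,0,0,0,0],[0,0,0,0,0,0,0],[0,0,0,0,0,0,0]]' 80
python3 -m creep '[[0,0,0.02,0,0,0,0],[0,0,0.035,0,0,0,0],[0,-0.004,0.04,0,0,0,0],[0,-0.004,0.04,0,0,0,0],[0,-0.004,0.04,0,0,0,0],[0,-0.004,0.04,0,0,0,0],[0,-0.005,0.04,0,0,0,0],[0,-0.004,0.03,0,0,0,0],[0,0,0.015,0,0,0,0],[0,0,0,0,0,0,0],[0,0,0,0,0,0,0],[0,0,0,0,0,0,0]]'
python3 - <<'E'
from station import get_image
from h import *
a=get_image("scene")[:,:,::-1];b=get_image("top")[:,:,::-1]
cv2.imwrite("pics/a4.png",a)
cv2.imwrite("pics/m4.png",cv2.resize(a[220:310,210:300],None,fx=6,fy=6,interpolation=cv2.INTER_CUBIC))
E
```

```text
t: 5.7
tool_pos: [0.5178, 0.1345, 0.1939]
tool_rot: [3.141, -0.001, -0.006]
contact_force: [0.5, -0.1, -2.3]
opening: 0.0185
t: 6.9
tool_pos: [0.494, -0.164, 0.1956]
tool_rot: [-3.141, -0.001, 0.002]
contact_force: [0.6, -0.0, -2.4]
opening: 0.0181
```

View pics/m4.png

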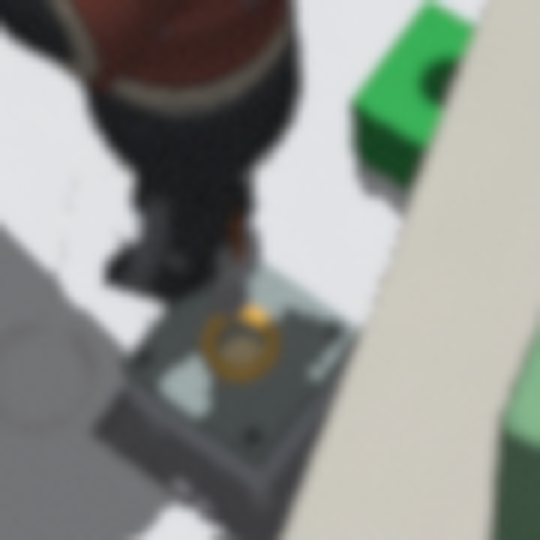

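The ring is visible at (240,345) in the crop, with the nose hanging just above and behind it, as projected. Creep down while watching the force.

```bash
python3 -m creep '[[0,0.001,0.0005,0.015,0,0,0],[0,0,0,0.008,0,0,0],[0,0,0,0.004,0,0,0],[0,0,0,0.004,0,0,0],[0,0,0,0,0,0,0],[0,0,0,0,0,0,0],[0,0,0,0,0,0,0]]'
python3 -m creep '[[0,0,0,0.003,0,0,0],[0,0,0,0.003,0,0,0],[0,0,0,0,0,0,0],[0,0,0,0,0,0,0]]'
python3 -m creep '[[0,0,0,0.003,0,0,0],[0,0,0,0.003,0,0,0],[0,0,0,0,0,0,0],[0,0,0,0,0,0,0]]'
```

```text
t: 7.7
tool_pos: [0.4954, -0.1659, 0.1658]
tool_rot: [3.141, -0.001, 0.001]
contact_force: [-0.6, -0.3, -1.9]
opening: 0.0183
t: 8.1
tool_pos: [0.495, -0.1657, 0.1591]
tool_rot: [-3.141, 0.001, 0.0]
contact_force: [0.0, 0.3, -2.0]
opening: 0.0181
t: 8.5
tool_pos: [0.495, -0.1656, 0.1531]
tool_rot: [-3.141, 0.001, 0.001]
contact_force: [-0.2, -0.9, -1.6]
opening: 0.0186
```

```bash
for i in 1 2; do python3 -m creep '[[0,0,0,0.003,0,0,0],[0,0,0,0.003,0,0,0],[0,0,0,0,0,0,0],[0,0,0,0,0,0,0]]'; done
```

```text
t: 8.9
tool_pos: [0.4951, -0.1655, 0.147]
tool_rot: [-3.141, 0.001, 0.0]
contact_force: [0.0, 0.7, -3.2]
opening: 0.0181
t: 9.3
tool_pos: [0.495, -0.1655, 0.1409]
tool_rot: [-3.141, 0.001, 0.0]
contact_force: [1.6, 1.4, -3.6]
opening: 0.0183
```

```bash
for i in 1 2 3 4 5; do python3 -m creep '[[0,0,0,0.001,0,0,0],[0,0,0,0.001,0,0,0],[0,0,0,0,0,0,0]]' | sed -n '2p;4p'; done
```

```text
tool_pos: [0.4952, -0.1656, 0.1395]
contact_force: [0.0, 3.2, -0.7]
tool_pos: [0.4952, -0.1656, 0.1373]
contact_force: [0.6, 3.1, -0.2]
tool_pos: [0.4955, -0.1658, 0.1367]
contact_force: [-1.0, 3.6, 6.3]
tool_pos: [0.4961, -0.1659, 0.1365]
contact_force: [-3.9, 5.6, 14.2]
tool_pos: [0.4965, -0.166, 0.1353]
contact_force: [-3.0, 5.5, 16.0]
```

```bash
python3 -m creep '[[0,-0.0005,-0.0007,0,0,0,0],[0,-0.0005,-0.0005,0,0,0,0],[0,0,0,0,0,0,0],[0,0,0,0,0,0,0]]' | sed -n '2p;4p'; for i in 1 2; do python3 -m creep '[[0,0,0,0.0005,0,0,0],[0,0,0,0.0005,0,0,0],[0,0,0,0,0,0,0]]' | sed -n '2p;4p'; done; python3 -c "
from station import ctrl; o=ctrl.get_obs(); print(o['wrist_torque'],o['tool_rot'])"
```

```text
tool_pos: [0.4961, -0.1657, 0.1353]
contact_force: [-1.5, 3.2, 13.3]
tool_pos: [0.4962, -0.1657, 0.1348]
contact_force: [-1.5, 4.6, 15.8]
tool_pos: [0.4961, -0.1657, 0.1336]
contact_force: [-1.1, 2.5, 14.7]
[ 0.77775322  0.36520982 -0.04476215] [ 3.13862183e+00 -5.84664292e-04  7.39658507e-03]
```

```bash
python3 -m creep '[[0,0,-0.0005,0.0005,0,0,0],[0,0,0,0.0005,0,0,0],[0,0,0,0,0,0,0]]' | sed -n '2p;4p';for i in 1 2 3 4; do python3 -m creep '[[0,0,0,0.0005,0,0,0],[0,0,0,0.0005,0,0,0],[0,0,0,0,0,0,0]]' | sed -n '2p;4p'; done
```

```text
tool_pos: [0.4961, -0.1656, 0.1326]
contact_force: [-1.8, 4.1, 13.8]
tool_pos: [0.4961, -0.1656, 0.1315]
contact_force: [-1.6, 2.8, 13.2]
tool_pos: [0.4961, -0.1656, 0.1305]
contact_force: [-1.9, 2.3, 14.5]
tool_pos: [0.4962, -0.1656, 0.1296]
contact_force: [-2.2, 2.2, 14.6]
tool_pos: [0.4961, -0.1656, 0.1286]
contact_force: [-2.2, 1.8, 14.0]
```

```bash
for i in 1 2 3 4 5 6 7; do python3 -m creep '[[0,0,0,0.0005,0,0,0],[0,0,0,0.0005,0,0,0],[0,0,0,0,0,0,0]]' | sed -n '2p;4p'; done
```

```text
tool_pos: [0.4962, -0.1656, 0.1276]
contact_force: [-0.9, 2.4, 14.0]
tool_pos: [0.4962, -0.1656, 0.1268]
contact_force: [-2.5, 3.0, 15.1]
tool_pos: [0.4962, -0.1656, 0.1256]
contact_force: [-1.5, 3.2, 14.0]
tool_pos: [0.4962, -0.1656, 0.1245]
contact_force: [-2.2, 3.5, 14.0]
tool_pos: [0.4962, -0.1656, 0.1236]
contact_force: [-1.3, 2.2, 13.8]
tool_pos: [0.4961, -0.1656, 0.1224]
contact_force: [-0.7, 3.1, 13.7]
tool_pos: [0.4961, -0.1656, 0.1213]
contact_force: [-1.1, 2.6, 13.7]
```

```bash
for i in 1 2 3 4 5; do python3 -m creep '[[0,0,0,0.0005,0,0,0],[0,0,0,0.0005,0,0,0],[0,0,0,0,0,0,0]]' | sed -n '2p;4p'; done
```

```text
tool_pos: [0.4961, -0.1656, 0.1202]
contact_force: [-1.2, 2.2, 13.9]
tool_pos: [0.4952, -0.1653, 0.1173]
contact_force: [0.4, 0.2, -2.6]
tool_pos: [0.4945, -0.1645, 0.1143]
contact_force: [3.5, -0.6, -0.7]
tool_pos: [0.4945, -0.1644, 0.1135]
contact_force: [4.2, -1.4, -0.1]
tool_pos: [0.4944, -0.1642, 0.1126]
contact_force: [5.3, -2.2, 0.8]
```

The stopper came free at TCP z ≈ 0.119. I'll relieve the side load and go on down to the ring.

```bash
python3 -m creep '[[0,0.0005,0.0005,0,0,0,0],[0,0.0005,0,0,0,0,0],[0,0,0,0,0,0,0]]' | sed -n '2p;4p'; for i in 1 2 3 4; do python3 -m creep '[[0,0,0,0.0005,0,0,0],[0,0,0,0.0005,0,0,0],[0,0,0,0,0,0,0]]' | sed -n '2p;4p'; done
```

```text
tool_pos: [0.4947, -0.1643, 0.1119]
contact_force: [2.7, -0.8, 1.5]
tool_pos: [0.4947, -0.1643, 0.1109]
contact_force: [2.9, -1.1, 0.1]
tool_pos: [0.4947, -0.1644, 0.11]
contact_force: [2.2, -0.3, -0.3]
tool_pos: [0.4948, -0.1644, 0.109]
contact_force: [1.0, 0.5, -0.9]
tool_pos: [0.4948, -0.1644, 0.108]
contact_force: [1.9, -0.3, -2.2]
```

```bash
for i in 1 2 3 4 5; do python3 -m creep '[[0,0,0,0.0005,0,0,0],[0,0,0,0.0005,0,0,0],[0,0,0,0,0,0,0]]' | sed -n '2p;4p'; done
```

```text
tool_pos: [0.4948, -0.1644, 0.107]
contact_force: [-0.1, -0.3, -1.9]
tool_pos: [0.4949, -0.1644, 0.1061]
contact_force: [0.1, -0.0, -1.7]
tool_pos: [0.4949, -0.1644, 0.1051]
contact_force: [0.8, -0.4, -1.3]
tool_pos: [0.495, -0.1644, 0.1041]
contact_force: [-0.7, -0.7, -1.9]
tool_pos: [0.4952, -0.1645, 0.1039]
contact_force: [-2.7, 1.1, 3.7]
```

```bash
for i in 1 2; do python3 -m creep '[[0,0,0,0.0005,0,0,0],[0,0,0,0,0,0,0],[0,0,0,0,0,0,0]]' | sed -n '2p;4p'; done
```

```text
tool_pos: [0.4952, -0.1646, 0.1039]
contact_force: [-3.9, 1.7, 6.8]
tool_pos: [0.4953, -0.1646, 0.1039]
contact_force: [-5.3, 2.7, 10.1]
```

```bash
python3 -m creep '[[0,0,0,0.0003,0,0,0],[0,0,0,0,0,0,0],[0,0,0,0,0,0,0],[0,0,0,0,0,0,0],[0,0,0,0,0,0,0]]' | sed -n '2p;4p'
python3 - <<'E'
from station import get_image,models
from h import *
a=get_image("scene")[:,:,::-1]
for c in("scene","top"):
    get_image(c); print(c,[(r['extent'],round(r['conf'],2)) for r in models.search_frame(c,"stopper_center")])
cv2.imwrite("pics/m5.png",cv2.resize(a[220:320,205:305],None,fx=6,fy=6,interpolation=cv2.INTER_CUBIC))
E
```

```text
tool_pos: [0.4953, -0.1646, 0.1039]
contact_force: [-5.7, 2.8, 10.0]
scene []
top []
```

View pics/m5.png

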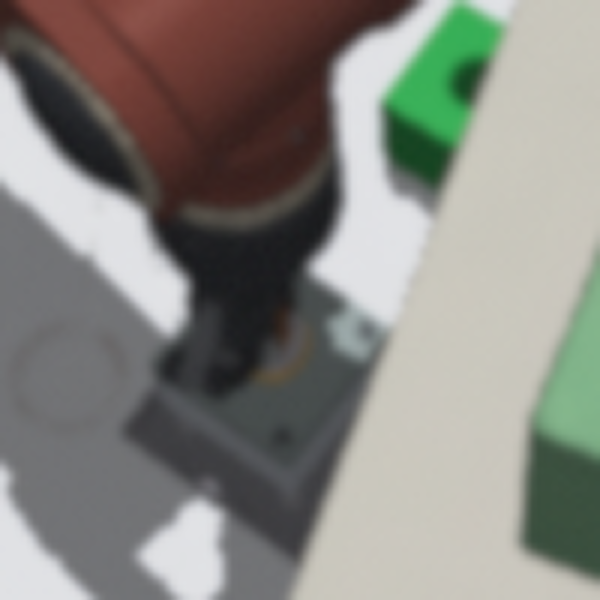

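The collar is seated on the brass ring (crop ~280,365) at about 12 N. I'll withdraw and go back to the stand.

```bash
python3 -m creep '[[0,0,0,-0.002,0,0,0],[0,0,0,-0.004,0,0,0],[0,0,0,-0.01,0,0,0],[0,0,0,-0.015,0,0,0],[0,0,0,-0.02,0,0,0],[0,0,0,-0.02,0,0,0],[0,0,0,-0.02,0,0,0],[0,0,0,0,0,0,0],[0,0,0,0,0,0,0],[0,0,0,0,0,0,0]]'
python3 -m creep '[[0,0,-0.02,0,0,0,0],[0,0.001,-0.035,0,0,0,0],[0,0.004,-0.04,0,0,0,0],[0,0.004,-0.04,0,0,0,0],[0,0.004,-0.04,0,0,0,0],[0,0.004,-0.04,0,0,0,0],[0,0.004,-0.04,0,0,0,0],[0,0.004,-0.03,0,0,0,0],[0,0,-0.015,0,0,0,0],[0,0,0,0,0,0,0],[0,0,0,0,0,0,0],[0,0,0,0,0,0,0]]'
python3 - <<'E'
from station import get_image
from h import *
a=get_image("scene")[:,:,::-1];b=get_image("top")[:,:,::-1]
cv2.imwrite("pics/m6.png",np.hstack([cv2.resize(a[140:230,250:330],None,fx=5,fy=5,interpolation=cv2.INTER_CUBIC),cv2.resize(a[240:330,210:290],None,fx=5,fy=5,interpolation=cv2.INTER_CUBIC)]))
E
```

```text
t: 22.25
tool_pos: [0.4943, -0.1642, 0.1918]
tool_rot: [-3.141, 0.001, 0.003]
contact_force: [-0.3, -0.5, -1.8]
opening: 0.0179
t: 23.45
tool_pos: [0.5201, 0.1343, 0.1925]
tool_rot: [3.141, -0.003, -0.001]
contact_force: [0.1, -0.2, -1.9]
opening: 0.0182
```

View pics/m6.png

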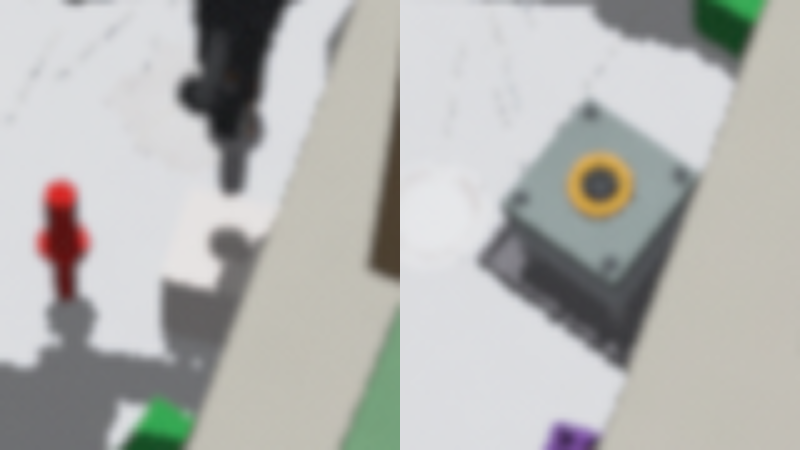

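The bore now shows dark, so the stopper has left it. The nose hangs over the stand, and its hole is at crop (228,243). I'll check the hole's position numerically.

```bash
python3 - <<'E'
from h import *
print(atz("scene",(250+228/5-.4,140+243/5-.4),.063),px("scene",[.5195,.1347,.063]),px("scene",[.520,.1343,.122]))
E
python3 -m creep '[[0,0,0,0.025,0,0,0],[0,0,0,0.015,0,0,0],[0,0,0,0.01,0,0,0],[0,0,0,0.006,0,0,0],[0,0,0,0,0,0,0],[0,0,0,0,0,0,0]]'
```

```text
[0.51861986 0.13815719 0.063     ] [295.11890506 189.25120907] [295.94471203 177.95668636]
t: 24.15
tool_pos: [0.5206, 0.1355, 0.1376]
tool_rot: [-3.141, 0.001, -0.001]
contact_force: [0.7, 0.3, -2.0]
opening: 0.0185
```

```bash
python3 -m creep '[[0,-0.001,-0.001,0,0,0,0],[0,0,0,0.005,0,0,0],[0,0,0,0.005,0,0,0],[0,0,0,0,0,0,0],[0,0,0,0,0,0,0]]'
for i in 1 2; do python3 -m creep '[[0,0,0,0.007,0,0,0],[0,0,0,0.007,0,0,0],[0,0,0,0.007,0,0,0],[0,0,0,0,0,0,0],[0,0,0,0,0,0,0]]'|sed -n '2p;4p'; done
for i in 1 2; do python3 -m creep '[[0,0,0,0.001,0,0,0],[0,0,0,0.001,0,0,0],[0,0,0,0.001,0,0,0],[0,0,0,0,0,0,0],[0,0,0,0,0,0,0]]'|sed -n '2p;4p'; done
```

```text
t: 24.65
tool_pos: [0.519, 0.1365, 0.1266]
tool_rot: [3.142, -0.001, -0.001]
contact_force: [0.1, -0.9, -1.5]
opening: 0.0181
tool_pos: [0.5189, 0.1364, 0.1055]
contact_force: [0.5, -0.0, -1.6]
tool_pos: [0.519, 0.1365, 0.0845]
contact_force: [1.2, 0.1, -0.9]
tool_pos: [0.5193, 0.1365, 0.082]
contact_force: [0.3, -0.0, -1.8]
tool_pos: [0.5192, 0.1365, 0.0789]
contact_force: [0.5, 0.4, -0.8]
```

```bash
for i in 1 2; do python3 -m creep '[[0,0,0,0.0005,0,0,0],[0,0,0,0.0005,0,0,0],[0,0,0,0,0,0,0],[0,0,0,0,0,0,0]]'|sed -n '2p;4p'; done
```

```text
tool_pos: [0.5192, 0.1365, 0.078]
contact_force: [-0.2, 0.3, -1.4]
tool_pos: [0.5193, 0.1365, 0.0774]
contact_force: [-2.0, 0.3, 2.4]
```

Seated at the original height. Release gently to a partial opening, then retreat.

```bash
python3 -m creep '[[0.3,0,0,0,0,0,0],[0.4,0,0,0,0,0,0],[0.5,0,0,0,0,0,0],[0.6,0,0,0,0,0,0],[0.6,0,0,0,0,0,0],[0.6,0,0,0,0,0,0]]'
python3 -m creep '[[0.6,0,0,-0.01,0,0,0],[0.6,0,0,-0.02,0,0,0],[0.6,0,0,-0.03,0,0,0],[0.6,0,0,-0.03,0,0,0],[0.6,0,0,-0.03,0,0,0],[0.6,-0.02,0.03,0,0,0,0],[0.6,-0.03,0.04,0,0,0,0],[0.6,-0.03,0.04,0,0,0,0],[0.6,-0.03,0.04,0,0,0,0],[0.6,0,0.04,0,0,0,0],[0.6,0,0.04,0,0,0,0],[0.6,0,0.04,0,0,0,0],[0.6,0,0.04,0,0,0,0],[0.6,0,0.04,0,0,0,0],[0.6,0,0.04,0,0,0,0],[0.6,0,0.04,0,0,0,0],[0.6,0,0.04,0,0,0,0],[0.6,0,0,0,0,0,0],[0.6,0,0,0,0,0,0],[0.6,0,0,0,0,0,0]]'
python3 - <<'E'
from station import get_image,models
from h import *
a=get_image("scene")[:,:,::-1];b=get_image("top")[:,:,::-1]
for n in("stopper_center",):
  for c in("scene","top"): print(c,[(r['extent'],round(r['conf'],2)) for r in models.search_frame(c,n)])
hs=cen(a,(5,150,150),(18,255,255),(285,172,310,192)); ht=cen(b,(5,120,120),(18,255,255),(235,180,265,200)); print(hs,ht)
print("h",atz("scene",hs[0],.118),atz("top",ht[0],.118),tri(hs[0],ht[0]))
cv2.imwrite("pics/m7.png",np.vstack([cv2.resize(a[160:230,255:345],None,fx=4,fy=4),cv2.resize(a[250:320,205:295],None,fx=4,fy=4)]))
cv2.imwrite("pics/m7.png",np.hstack([cv2.imread("pics/m7.png"),cv2.resize(b[150:250,225:375],None,fx=2.9,fy=5.6)]))
E
```

```text
t: 28.05
tool_pos: [0.5192, 0.1365, 0.077]
tool_rot: [3.142, -0.001, 0.0]
contact_force: [0.1, -0.3, -0.3]
opening: 0.0513
t: 30.05
tool_pos: [0.4091, -0.3326, 0.1972]
tool_rot: [-3.141, -0.0, -0.0]
contact_force: [0.2, -0.3, 0.2]
opening: 0.0514
scene []
top []
(array([295.9, 178.7]), (np.float64(296.0), np.float64(179.0)), array([ 5,  5, 20], dtype=int32)) (array([248.48, 189.77]), (np.float64(248.5), np.float64(190.0)), array([ 6,  7, 31], dtype=int32))
h [0.51994778 0.1345038  0.118     ] [0.51791469 0.13434938 0.118     ] [0.51891993 0.13483255 0.11671583]
```

View pics/m7.png

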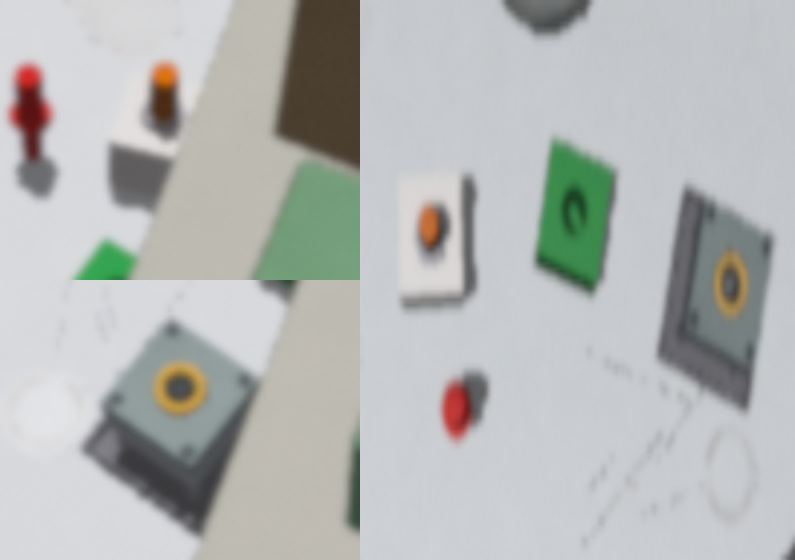

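```bash
python3 -c "
from station import finish_job; print(finish_job())"
```

```text
the job is handed in; nothing more can be done
None
```

I drove the stopper out of the bore, seated the drift's collar on the stop ring, put the drift back in its stand and handed the job in at about 30 s. I never saw the stopper lying in the tray.

- **Driving out:** the stopper took about 16–18 N of push, allowing about 2 N for the drift's weight, and the load dropped suddenly when it came free.
- **Seating:** the collar met the ring about 5 mm above the block's top face, and I held it there for about 0.5 s at about 12 N vertical. There was also about 6 N of sideways load. My readings stayed below 20 N, but they are taken only at the end of each move, so a brief peak could have been missed.
- **Final check of the drift:** it stands upright in the white stand, within about 1 mm of where it started, with its collar at the original seating height. It is released, and the gripper is well clear with near-zero force.
- **Stopper not confirmed:** the bore now looks dark and empty, but the block hides the tray and the detector found no stopper in either camera. That it lies in the tray is inferred from the force drop and the empty bore.
- **Bystanders:** I did not measure their positions again at the end. The arm touched only the drift, as far as I could tell.

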